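# Seat a work carrier in the marking fixture

### The arm

A 6-joint arm with a two-finger parallel gripper is mounted at the origin on the work surface. World frame = base frame: x ahead of the robot, y to its left, z up, the work surface at z = 0. Lengths are in m, angles in degrees, forces in N, time in s.
With the tool pointing down it reaches from about 0.3 to 0.75 m from the base axis. Payload 8.5 kg.
Tool frame: the origin (TCP) lies at the very end of the fingers, on their centre line; the grasp point (between the pads) lies 19 mm behind it (env.pinch_z is the distance from the TCP to the grasp point, in m); z points along the fingers, y is the line along which they close (so a half turn about z gives the same grasp; the last joint's range is limited). The gripper opens to 85 mm and grips with 20 to 120 N. Pads are 22 mm wide; open, the fingers measure 114 mm over their backs; the gripper's body (76 mm by 85 mm) begins 54 mm behind the grasp point. The pads swing forward as they close: fully open they stand 13 mm farther back than shut.
Start: joints at [53.612, 21.807, 74.336, -0, 83.858, -12.336], TCP at [0.224, 0.502, 0.21] pointing down, gripper open.
Joint ranges: [-178.18, 178.18], [-50.72, 133.34], [12.68, 142.11], [-81.47, 261.47], [9.98, 163.14], [-165.26, 165.26]. Speed limits (degrees/s): [136.94, 136.94, 180, 180, 180, 180].

### API

Orientations are given as a 3x3 rotation matrix whose columns are the frame's x, y, z axes.
In Python, from rig import env, viewer gives the robot as it stands.
- The arm moves only by the tool drive_tool, never from a script. Its argument "series" is a list of rows, each a list of 3 entries, a list of its own where there are three numbers: the shift along the tool's x, y, z in m, then the turn about the tool's z in degrees, then the finger opening in m, from 0 to 0.0854. A call has 1 to 20 rows; each row is the pose to reach, as a shift and turn from the pose commanded when the call began, along the tool's axes at that moment; what a row does not reach only later rows make up. A row lasts 1/10 s, in which the tool goes at most 50 mm and 8.59 degrees, less where a joint would pass 70% of its speed; a pose out of reach is approached as far as the arm can. A call with a gripper value outside its range is refused whole. The fingers move at their own pace and stop on an object; "newtons" is the grip in N (left out, the last holds). Time passes only in rows, so rows that repeat a pose let the fingers close. It gives the time, the measured TCP pose, the force, the opening and the grip force at its end, in the units of the state.
- env.observe(): the state, without advancing time (a new reading comes with each control period).
- viewer.get_image(name): name is "scene" or "top" or "wrist"; returns a dict with "img" (420x560x3 uint8, red, green, blue), "depth" (420x560 float32, m along the optical axis (not along the pixel's ray), 0 where there is no reading), "camera_matrix" (3x3 intrinsics, pixels), "rvec" (rotation vector, rad) and "tvec" (3), from world to camera coordinates, as OpenCV has them. Camera axes: x right, y down, z forward; pixel columns grow to the right and rows downward; lengths in m; the calibration is good to about 2 mm. A picture is of the moment at which its call begins.
- env.close_job(): hands the job in; it is judged then, once.
The state is a dict: "time_s": time; "q": joint angles; "qvel": joint speeds; "joint_efforts": joint torques, N m; "position": TCP position; "tool_rot": TCP orientation; "ft_force": force on the tool from outside, world axes, zero at the start; "wrist_torque": the same for the moment, N m; "grip_width": finger opening in m; "gripper_force": force on a finger pad.
Only numpy, scipy, OpenCV 4.12 (cv2) and the standard library are available. Lean on these libraries where they do the work, as an engineer would, in place of code of your own. Each camera call takes 0.05 s, during which the arm holds its last target. There are 200 camera calls.

### The job

Push the aluminium work carrier along the fixture's bed, with the fingertips, until it sits square and fully home in the corner, flush against both the long rear fence and the end stop, and push the sliding jaw, from its outer face, up against the carrier's free side so that no gap is left. Only push: never grip the carrier or the jaw, do not lift or tip the carrier off the bed, and leave the jar, the case and the wrench beside the fixture where they are.

Things in the scene. Friction and masses are not known exactly. Their poses are not given: they have to be found in the camera images.
- fixture: Fixed locating fixture: teal cast base with blackened steel bed, 235 (x) x 310 (y) mm. Origin on the bench under the bed; the bed's face is at z = +40 mm and spans x -120 to +115, y -170 to +140 mm in its frame. Two bright steel walls stand on it: rear fence and end stop (see those points). Its yaw varies up to 0.3 rad; +x always points away from the robot.
- fence_mid (a point): Middle of the foot of the rear fence's working face, at fixture x = +95, y = +20, z = +40 mm; the face looks to the fixture's -x. The fence is 240 mm long (fixture y -100 to +140), 20 mm thick, 20 mm high above the bed. Axes as the fixture's.
- stop_mid (a point): Middle of the foot of the end stop's working face, at fixture x = +42, y = +120, z = +40 mm; the face looks to the fixture's -y. The stop runs along x from -10 to +115 mm, 20 mm thick, 20 mm high above the bed, and meets the fence in the corner. Axes as the fixture's.
- carrier: Loose aluminium plate 90 (x) x 110 (y) x 24 (z) mm, 0.3 to 0.65 kg, on the bed; two white lens forms (3 mm high) and a gold wire spectacle front on top. Origin: centre of its underside; axes along its edges. Starts 40 to 80 mm short of home in x, 35 to 80 mm in y, turned up to 0.3 rad. Fully home its origin is at fixture x = +50, y = +65, z = +40 mm, axes parallel.
- jaw (a joint): Sliding jaw: bright steel block 94 (fixture x 0 to +94) x 20 (y) x 23 mm on the bed; slides along the fixture's +y towards the end stop with about 2 N friction and stays where left. Value in m: 0 fully out; at value v its inner face (looks to +y) is at fixture y = v - 125 mm. Starts at 0 to 0.03; reads 0.135 against a carrier that is fully home; travel ends at 0.17.
- jaw_back (a point): Centre of the jaw's outer face (looks to the fixture's -y, away from the carrier), 12.5 mm above the bed: where to push it. Moves with the jaw; the inner face lies 20 mm further along the fixture's +y.
- jaw_face (a point): Centre of the jaw's inner face, on a black plastic facing, 90 x 5 x 20 mm, that meets the carrier (included in the jaw's 20 mm; its top is 3 mm below the jaw's top). The fingers have no business on it: push the jaw from its outer face. The point is 11 mm above the bed.
- ink_jar: Bystander: white jar with a black cap, 52 mm across, 62 mm tall, on the bench on the end-stop side of the fixture. Origin: centre of its underside.
- case: Bystander: black spectacle case, 62 x 150 x 38 mm, on the bench on the jaw side of the fixture. Origin: centre of its underside.
- wrench: Bystander: steel wrench 150 mm long, lying flat on the bench on the end-stop side of the fixture. Origin: under its middle.
Things that resemble listed ones, but are neither listed nor needed, are in the scene too. Several things have the shape of the carrier; the one meant has the colours described above.

How it is judged:
By the outcome, as a careful person would: the job done as asked, in the order asked, and still so for the second after the job is handed in, with the robot touching nothing.
It also fails if it takes over 48 s, if anything falls off the work surface, if the arm or the gripper's body presses on something with over 40 N, if the wrist force passes 120 N, or if a joint passes its speed limit or range.

## Working session

There is one attempt and no reset: what is moved stays moved. The work goes in short steps, Python scripts to look and compute and a tool call to move; the robot and the scene stay as the last step left them, time stands still between calls to the robot, and variables do not carry over. Pictures are saved under pics/ and viewed, at most 12 in all, crops included, and the job is handed in when it is done.

Besides the shell and the picture viewer there is one more tool, called after "Request:" in YAML: its name, and indented under it one key for each argument. drive_tool: Moves the arm, as the interface text tells. Its arguments: {"type":"object","properties":{"series":{"type":"array"},"newtons":{"type":"number"}},"required":["series"]}

```bash
mkdir -p pics; ls
python3 - <<'E'
from rig import env, viewer
import cv2, numpy as np
for n in ("top","scene"):
    d=viewer.get_image(n); cv2.imwrite(f"pics/{n}0.png",d["img"][:,:,::-1]); np.savez(f"{n}0.npz",**d)
s=env.observe(); print(s["time_s"],s["position"],np.round(s["tool_rot"],3),s["grip_width"])
E
```

```text
pics
0.1 [0.22399249 0.50200249 0.20898166] [[-0.913  0.408 -0.001]
 [ 0.408  0.913 -0.001]
 [ 0.    -0.001 -1.   ]] 0.08534840447208963
```

View pics/top0.png

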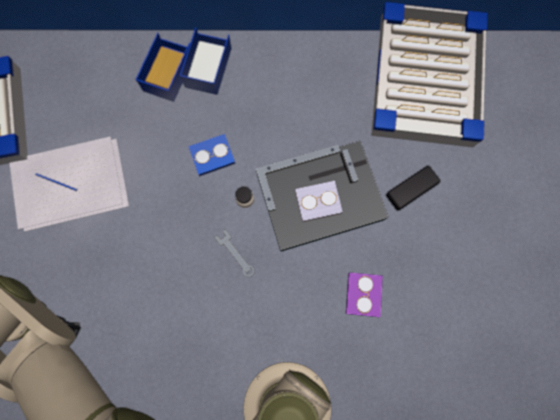

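View pics/scene0.png

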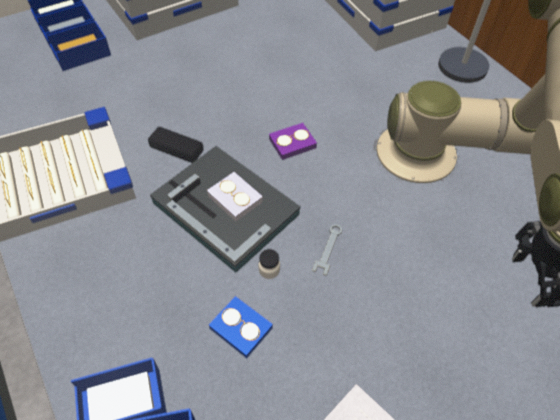

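The top view has +x up and +y left. The fixture is centred at about (320,195), with the fence from (257,172) to (345,150) and the stop at (265,190). The jaw is at (350,165) and the silver carrier at (319,200). The blue and purple plates are decoys. Next I'll measure roughly using depth.

```bash
cat > h.py <<'E'
import numpy as np, cv2
def world(d):
    K=d["camera_matrix"];R=cv2.Rodrigues(np.array(d["rvec"],float))[0];t=np.array(d["tvec"],float).ravel()
    v,u=np.mgrid[:420,:560]; z=d["depth"].astype(float)
    c=np.stack([(u-K[0,2])/K[0,0]*z,(v-K[1,2])/K[1,1]*z,z],-1)
    return (c-t)@R
def project(d,P):
    return cv2.projectPoints(np.array(P,float).reshape(-1,1,3),np.array(d["rvec"],float),np.array(d["tvec"],float),np.array(d["camera_matrix"],float),None)[0][:,0]
def rect(p):
    return cv2.minAreaRect((p[:,:2]*1000).astype(np.float32))
def rot(a): return np.array([[np.cos(a),-np.sin(a)],[np.sin(a),np.cos(a)]])
E
python3 - <<'E'
from h import *
d=dict(np.load("top0.npz")); W=world(d); print(np.linalg.norm(d["tvec"]),d["camera_matrix"][0,0])
m=np.zeros((420,560),bool); m[135:255,245:395]=1
z=W[...,2]
bed=m&(z>.03)&(z<.1)
n,l,st,c=cv2.connectedComponentsWithStats(bed.astype(np.uint8))
for i in range(1,n):
    if st[i,4]>80:
        p=W[l==i]; print(st[i],c[i].round(), rect(p), p[:,2].min().round(3),p[:,2].max().round(3))
n,l,st,c=cv2.connectedComponentsWithStats((m&(z>.052)&(z<.1)).astype(np.uint8))
for i in range(1,n):
    if st[i,4]>10: p=W[l==i]; print('hi',st[i],rect(p),np.median(p[:,2]))
E
```

```text
1.310240085619582 467.01932245491474
[ 256  141  133  110 9379] [321. 194.] ((563.876708984375, -96.84033203125), (236.609619140625, 311.0379943847656), 17.113006591796875) 0.03 0.075
[245 186   9  20 130] [248. 196.] ((554.3900756835938, 103.47227478027344), (21.625534057617188, 46.61309051513672), 88.08089447021484) 0.03 0.069
hi [ 256  145  102   66 1196] ((609.170654296875, -56.172210693359375), (126.20845031738281, 259.8058776855469), 17.144886016845703) 0.06070635694038046
hi [ 296  181   47   41 1334] ((538.4035034179688, -86.71647644042969), (92.11740112304688, 110.51795959472656), 12.602031707763672) 0.06481754666152989
hi [245 186   8  17  95] ((555.8475952148438, 103.94983673095703), (44.722503662109375, 18.8585205078125), 0.9990682601928711) 0.06149360299334236
```

Request:
drive_tool:
  series:
    - [[-0.498,-0.437,-0.05],-41,0.06]
    - [[-0.498,-0.437,-0.05],-41,0.06]
    - [[-0.498,-0.437,-0.05],-41,0.06]
    - [[-0.498,-0.437,-0.05],-41,0.06]
    - [[-0.498,-0.437,-0.05],-41,0.06]
    - [[-0.498,-0.437,-0.05],-41,0.06]
    - [[-0.498,-0.437,-0.05],-41,0.06]
    - [[-0.498,-0.437,-0.05],-41,0.06]
    - [[-0.498,-0.437,-0.05],-41,0.06]
    - [[-0.498,-0.437,-0.05],-41,0.06]
    - [[-0.498,-0.437,-0.05],-41,0.06]
    - [[-0.498,-0.437,-0.05],-41,0.06]
    - [[-0.498,-0.437,-0.05],-41,0.06]
    - [[-0.498,-0.437,-0.05],-41,0.06]
    - [[-0.498,-0.437,-0.05],-41,0.06]
    - [[-0.498,-0.437,-0.05],-41,0.06]
    - [[-0.498,-0.437,-0.05],-41,0.06]
    - [[-0.498,-0.437,-0.05],-41,0.06]
    - [[-0.498,-0.437,-0.05],-41,0.06]

```text
time_s: 2.0
position: [0.5006, -0.0988, 0.2597]
tool_rot: [[-0.956, -0.293, 0.0], [-0.293, 0.956, -0.0], [-0.0, -0.0, -1.0]]
ft_force: [-0.5, 0.4, -0.0]
grip_width: 0.0596
gripper_force: 0.0
```

Run:
```python
from rig import env, viewer
import cv2, numpy as np
d=viewer.get_image("wrist"); cv2.imwrite(f"pics/w1.png",d["img"][:,:,::-1]); np.savez(f"w1.npz",**d)
s=env.observe(); print(s["time_s"],s["position"],np.round(s["tool_rot"],3),s["grip_width"],s["q"].round(1) if hasattr(s["q"],"round") else s["q"])
```

```text
2.05 [ 0.50064141 -0.09901485  0.25976399] [[-0.956 -0.293  0.   ]
 [-0.293  0.956 -0.   ]
 [-0.    -0.    -1.   ]] 0.05996475502345801 [ -24.5   15.9   74.9    0.    89.2 -131.5]
```

View pics/w1.png

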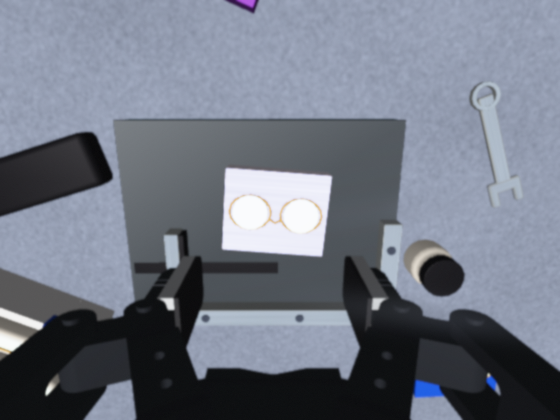

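The wrist view shows the carrier at about (277,212), the fence along row 317 and the stop at (390,250). The jaw is at (175,250), partly hidden by a finger. The case is on the left, and the jar and wrench are on the right.

Run:
```python
from h import *
d=dict(np.load("w1.npz")); W=world(d); z=W[...,2]; im=d["img"].astype(int)
print("cam", -cv2.Rodrigues(d["rvec"])[0].T@d["tvec"].ravel())
def show(name,m):
    n,l,st,c=cv2.connectedComponentsWithStats(m.astype(np.uint8))
    i=1+np.argmax(st[1:,4]); p=W[l==i]; print(name,st[i],rect(p),np.median(p[:,2])); return p
box=lambda a,b,c,e:(np.indices((420,560))[0]>=a)&(np.indices((420,560))[0]<b)&(np.indices((420,560))[1]>=c)&(np.indices((420,560))[1]<e)
show("bed",box(100,330,110,410)&(z>.03)&(z<.05))
p=show("carrier",box(155,265,210,340)&(z>.055))
s=show("stop",box(215,300,380,405)&(z>.054)&(z<.07)&(im.mean(2)>130))
f=show("fence",box(305,330,206,345)&(z>.054)&(z<.07)&(im.mean(2)>130))
j=show("jaw",box(225,268,160,192)&(z>.054)&(z<.07))
R=rot(np.deg2rad(17.0)); O=np.array([.5619,-.0818])
for n,q in(("stop",s),("fence",f),("jaw",j),("carrier",p)):
    k=(q[:,:2]-O)@R*1000; print(n,np.percentile(k,[1,99],axis=0).round(1))
# yaw from fence edge
k=(f[:,:2]-O)@R*1000
# lower-x edge per column
ys=np.arange(-40,90,5); e=[(k[(abs(k[:,1]-y)<2.5),0].min()) for y in ys if (abs(k[:,1]-y)<2.5).sum()>3]
print(np.round(e,1))
```

```text
cam [ 0.43479111 -0.11915844  0.42391045]
bed [  113   120   293   187 36561] ((554.001220703125, -97.708740234375), (216.40289306640625, 310.62750244140625), 17.033700942993164) 0.040024037616481704
carrier [ 222  167  110   90 8518] ((506.9703674316406, -92.25401306152344), (152.5994415283203, 110.05523681640625), 12.544424057006836) 0.06430482541682617
stop [380 224  23  65 914] ((548.8380126953125, 52.15117645263672), (75.46450805664062, 20.81861114501953), 16.749361038208008) 0.05989401841973606
fence [ 206  310  139   16 2158] ((660.1246948242188, -47.508934020996094), (21.691577911376953, 162.9157257080078), 16.995412826538086) 0.060042100711832073
jaw [164 232  22  36 634] ((610.7791748046875, -178.75376892089844), (38.86547088623047, 20.075225830078125), 16.295621871948242) 0.06364595177448143
stop [[-10.4 122.1]
 [ 60.2 141.6]]
fence [[ 93.9 -74.5]
 [114.1  83.9]]
jaw [[  -0.7 -116.8]
 [  37.   -97.2]]
carrier [[-71.5 -50.4]
 [ 20.3  58.1]]
[93.9 94.1 93.7 93.7 93.7 93.7 93.7 94.1 94.1 93.8 93.6 93.1 94.3 93.9
 94.4 93.7 93.9 94.2 93.8 93.9 93.2 93.8 94.  94.1 94.3 93.5]
```

Request:
drive_tool:
  series:
    - [[0.036,0.002,0.04],0,0.06]
    - [[0.036,0.002,0.09],0,0.06]
    - [[0.036,0.002,0.14],0,0.06]
    - [[0.036,0.002,0.18],0,0.06]
    - [[0.036,0.002,0.205],0,0.06]
    - [[0.036,0.002,0.214],0,0.06]
    - [[0.036,0.002,0.214],0,0.06]
    - [[0.03,0.002,0.214],0,0.06]
    - [[0.024,0.002,0.214],0,0.06]
    - [[0.018,0.002,0.214],0,0.06]
    - [[0.012,0.002,0.214],0,0.06]
    - [[0.006,0.002,0.214],0,0.06]
    - [[0,0.002,0.214],0,0.06]
    - [[-0.006,0.002,0.214],0,0.06]
    - [[-0.012,0.002,0.214],0,0.06]

```text
time_s: 3.55
position: [0.5122, -0.0942, 0.0455]
tool_rot: [[-0.957, -0.292, -0.0], [-0.292, 0.957, 0.0], [0.0, 0.0, -1.0]]
ft_force: [0.6, -0.0, -0.4]
grip_width: 0.06
gripper_force: 0.0
```

```bash
cat > snap.py <<'E'
import sys
from rig import env, viewer
from h import *
O=np.array([.5605,-.0807]);R=rot(np.deg2rad(17.0))
n=sys.argv[1]; d=viewer.get_image(sys.argv[2] if len(sys.argv)>2 else "wrist"); cv2.imwrite(f"pics/{n}.png",d["img"][:,:,::-1]); np.savez(f"{n}.npz",**d)
s=env.observe(); p=np.array(s["position"]); print(s["time_s"],"fixture tcp",((p[:2]-O)@R*1000).round(1),p[2].round(4),"F fixture",(np.array(s["ft_force"])[:2]@R).round(1),s["ft_force"][2])
E
python3 snap.py w2
```

```text
3.6 fixture tcp [-49.4   1. ] 0.0455 F fixture [-0.3 -0.4] -0.569326943803
```

View pics/w2.png

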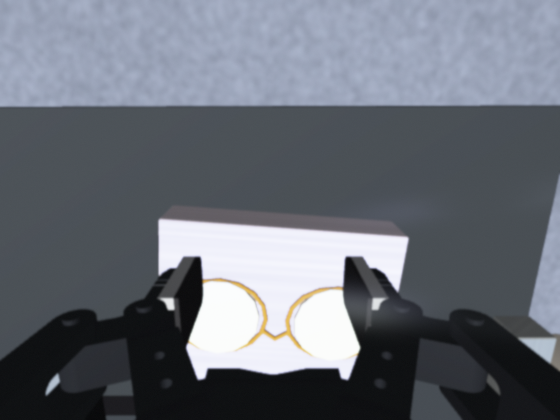

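The view shows the near face of the carrier at rows 207–235, with the fingertips at (185,260) and (365,260) seeming to lie inside the carrier's outline. I need to check the geometry.

Run:
```python
from h import *
from rig import env
O=np.array([.5605,-.0807]);R=rot(np.deg2rad(17.0))
s=env.observe(); p=np.array(s["position"]);T=np.array(s["tool_rot"])
for f in("w1","w2"):
    d=dict(np.load(f+".npz")); W=world(d)
    q=p if f=="w2" else np.array([.5006,-.099,.2598])
    print(f,"TCP px",project(d,[q,q+T[:,1]*.03,q-T[:,1]*.03]).round())
    for u,v in((185,258),(195,262),(183,300),(365,258),(355,262),(280,240),(280,216),(280,300),(170,330)):
        w=W[v,u]; print((u,v),((w[:2]-O)@R*1000).round(1),w[2].round(4), d["depth"][v,u])
    print("cam",-cv2.Rodrigues(d["rvec"])[0].T@d["tvec"].ravel()-q)
```

```text
w1 TCP px [[273. 251.]
 [333. 251.]
 [213. 251.]]
(185, 258) [-73.5 -35.3] 0.2928 0.14199205
(195, 262) [-73.2 -30.6] 0.2958 0.13912725
(183, 300) [-69.2 -30.3] 0.3177 0.1191284
(365, 258) [ 38.  108.3] 0.0398 0.4156374
(355, 262) [-73.4  32.2] 0.2963 0.13856702
(280, 240) [6.3 7.8] 0.064 0.38382393
(280, 216) [-21.9   7.5] 0.0671 0.37314036
(280, 300) [92.7  8.8] 0.0412 0.42930058
(170, 330) [-79.8 -24.9] 0.3497 0.0855072
cam [-0.06580889 -0.02015844  0.16411045]
w2 TCP px [[273. 253.]
 [333. 253.]
 [213. 253.]]
(185, 258) [-61.1 -34.2] 0.0785 0.1419643
(195, 262) [-60.9 -29.5] 0.0819 0.13868973
(183, 300) [-56.8 -29.2] 0.1034 0.119150296
(365, 258) [-54.1  42.5] 0.0626 0.15913446
(355, 262) [-61.   33.2] 0.0821 0.13847741
(280, 240) [-63.1   4.2] 0.0635 0.1557895
(280, 216) [-68.8   4.5] 0.0463 0.1708053
(280, 300) [-33.5   4.3] 0.0637 0.16363956
(170, 330) [-66.9 -24.1] 0.1347 0.08625375
cam [-0.06648435 -0.02031977  0.16411707]
```

```bash
python3 - <<'E'
from h import *
O=np.array([.5605,-.0807]);R=rot(np.deg2rad(17.0))
d=dict(np.load("w1.npz")); W=world(d); q=np.array([.5006,-.099,.2598])
L=np.concatenate([(W[...,:2]-q[:2])@R*1000,(W[...,2:]-q[2])*1000],-1)
for u in (178,185,192,199): print(u,[(v,L[v,u].round().astype(int).tolist()) for v in (250,254,256,258,260,264,270,280,290)])
# expected row for tip corners
for dx in(-11,11):
  for z in (0,10,20,30):
    w=np.r_[q[:2]+R@np.array([dx,-30])/1000,q[2]+z/1000]; print(dx,z,project(d,[w]).round())
E
python3 - <<'E'
import cv2
a=cv2.imread("pics/w1.png")[215:335,140:230]; cv2.imwrite("pics/c1.png",cv2.resize(a,None,fx=5,fy=5,interpolation=cv2.INTER_CUBIC))
E
```

```text
178 [(250, [81, -104, -197]), (254, [85, -104, -195]), (256, [88, -104, -196]), (258, [90, -104, -195]), (260, [93, -105, -198]), (264, [-11, -36, 39]), (270, [-11, -35, 43]), (280, [-11, -33, 53]), (290, [-11, -31, 60])]
185 [(250, [85, -99, -206]), (254, [89, -99, -204]), (256, [-11, -36, 30]), (258, [-11, -35, 33]), (260, [-11, -35, 35]), (264, [-11, -34, 38]), (270, [-10, -33, 43]), (280, [-11, -31, 52]), (290, [-9, -30, 55])]
192 [(250, [91, -94, -220]), (254, [95, -94, -218]), (256, [-11, -33, 32]), (258, [-11, -32, 33]), (260, [-11, -32, 36]), (264, [-11, -31, 39]), (270, [-11, -30, 43]), (280, [-7, -30, 44]), (290, [-4, -30, 46])]
199 [(250, [91, -86, -220]), (254, [96, -87, -221]), (256, [-11, -30, 30]), (258, [-10, -30, 30]), (260, [-9, -30, 31]), (264, [-7, -30, 31]), (270, [-5, -30, 32]), (280, [-1, -30, 33]), (290, [3, -30, 34])]
-11 0 [[212. 230.]]
-11 10 [[208. 238.]]
-11 20 [[204. 246.]]
-11 30 [[200. 255.]]
11 0 [[214. 271.]]
11 10 [[210. 281.]]
11 20 [[207. 291.]]
11 30 [[202. 303.]]
```

View pics/c1.png

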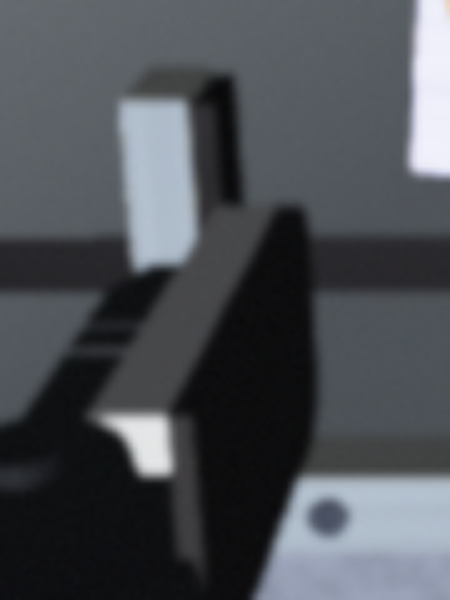

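The crop shows the pad's lower end, and depth puts it about 30 mm behind the nominal TCP at this opening. The tips therefore passed above the carrier. I'll back off and go lower.

Request:
drive_tool:
  series:
    - [[0.025,0.001,-0.005],0,0.06]
    - [[0.05,0.001,-0.005],0,0.06]
    - [[0.05,0.001,0.005],0,0.06]
    - [[0.05,0.001,0.015],0,0.06]
    - [[0.05,0.001,0.02],0,0.06]
    - [[0.05,0.001,0.024],0,0.06]
    - [[0.05,0.001,0.026],0,0.06]
    - [[0.05,0.001,0.026],0,0.06]

```text
time_s: 4.4
position: [0.4638, -0.1079, 0.0192]
tool_rot: [[-0.956, -0.292, -0.0], [-0.292, 0.956, 0.0], [0.0, 0.0, -1.0]]
ft_force: [0.1, 0.2, -0.3]
grip_width: 0.06
gripper_force: 0.0
```

```bash
python3 snap.py w3;  python3 - <<'E'
from h import *
from rig import env
O=np.array([.5605,-.0807]);R=rot(np.deg2rad(17.0))
d=dict(np.load("w3.npz")); W=world(d); L=np.concatenate([(W[...,:2]-O)@R*1000,W[...,2:]*1000],-1)
for u in (178,185,192,199): print(u,[(v,L[v,u].round().astype(int).tolist()) for v in (250,254,256,258,260,264)])
print(L[300,280],env.observe()["q"])
E
```

```text
4.45 fixture tcp [-100.5    2.2] 0.0195 F fixture [0.2 0.1] -0.17408512655961456
178 [(250, [-110, -39, 40]), (254, [-108, -39, 40]), (256, [-107, -39, 40]), (258, [-106, -39, 40]), (260, [-105, -39, 41]), (264, [-112, -34, 59])]
185 [(250, [-110, -36, 40]), (254, [-108, -36, 41]), (256, [-111, -34, 49]), (258, [-111, -33, 52]), (260, [-111, -33, 54]), (264, [-111, -32, 57])]
192 [(250, [-110, -33, 40]), (254, [-108, -33, 40]), (256, [-111, -31, 49]), (258, [-111, -30, 52]), (260, [-111, -30, 54]), (264, [-111, -29, 58])]
199 [(250, [-110, -30, 39]), (254, [-108, -30, 40]), (256, [-111, -28, 49]), (258, [-110, -28, 50]), (260, [-110, -28, 50]), (264, [-108, -28, 51])]
[-85.34504707   5.36866381  40.02620246] [-2.73883267e+01  2.85729172e+01  1.01040737e+02 -6.13529057e-04
  5.03882987e+01 -1.34348482e+02]
```

Request:
drive_tool:
  series:
    - [[-0.008,0,0],0,0.06]
    - [[-0.016,0,0],0,0.06]
    - [[-0.022,0,0],0,0.06]
    - [[-0.028,0,0],0,0.06]
    - [[-0.034,0,0],0,0.06]
    - [[-0.04,0,0],0,0.06]
    - [[-0.046,0,0],0,0.06]
    - [[-0.052,0,0],0,0.06]
    - [[-0.058,0,0],0,0.06]
    - [[-0.064,0,0],0,0.06]
    - [[-0.07,0,0],0,0.06]
    - [[-0.076,0,0],0,0.06]
    - [[-0.08,0,0],0,0.06]
    - [[-0.084,0,0],0,0.06]

```text
time_s: 5.85
position: [0.5436, -0.0832, 0.0195]
tool_rot: [[-0.956, -0.292, -0.002], [-0.292, 0.956, 0.0], [0.002, 0.001, -1.0]]
ft_force: [-5.4, -1.7, 4.2]
grip_width: 0.06
gripper_force: 2.9
```

```bash
python3 snap.py w4
```

```text
5.9 fixture tcp [-16.2   2.5] 0.0195 F fixture [-3.2  0.4] 2.01591058334297
```

View pics/w4.png

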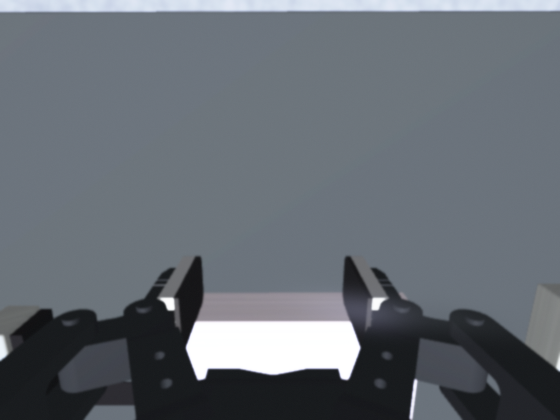

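The carrier is square against both fingertips, with its near edge level at row 292. I'll finish the push to the fence slowly.

Request:
drive_tool:
  series:
    - [[-0.003,0,0],0,0.06]
    - [[-0.006,0,0],0,0.06]
    - [[-0.008,0,0],0,0.06]
    - [[-0.009,0,0],0,0.06]
    - [[-0.01,0,0],0,0.06]
    - [[-0.01,0,0],0,0.06]

```text
time_s: 6.5
position: [0.5533, -0.0804, 0.0194]
tool_rot: [[-0.957, -0.292, -0.001], [-0.292, 0.957, 0.0], [0.0, 0.0, -1.0]]
ft_force: [-3.8, -0.6, 3.2]
grip_width: 0.0598
gripper_force: 2.0
```

Request:
drive_tool:
  series:
    - [[-0.001,0,0],0,0.06]
    - [[-0.002,0,0],0,0.06]
    - [[-0.003,0,0],0,0.06]
    - [[-0.003,0,0],0,0.06]

```text
time_s: 6.9
position: [0.5537, -0.0803, 0.0194]
tool_rot: [[-0.956, -0.292, -0.006], [-0.292, 0.956, -0.001], [0.006, 0.001, -1.0]]
ft_force: [-17.6, -5.1, 9.7]
grip_width: 0.06
gripper_force: 8.8
```

The fence was reached at TCP x ≈ −6.4 mm, as predicted, with about 18 N. Next I'll reposition for the y push.

Request:
drive_tool:
  series:
    - [[0.012,0,0],0,0.06]
    - [[0.012,0,-0.025],0,0.06]
    - [[0.012,0,-0.06],0,0.06]
    - [[-0.02,-0.04,-0.06],9,0.05]
    - [[-0.0535,-0.078,-0.06],18,0.05]
    - [[-0.0535,-0.078,-0.06],26,0.05]
    - [[-0.0535,-0.078,-0.06],35,0.05]
    - [[-0.0535,-0.078,-0.06],43,0.05]
    - [[-0.0535,-0.078,-0.06],52,0.05]
    - [[-0.0535,-0.078,-0.06],60,0.05]
    - [[-0.0535,-0.078,-0.06],69,0.05]
    - [[-0.0535,-0.078,-0.06],77,0.05]
    - [[-0.0535,-0.078,-0.06],86,0.05]
    - [[-0.0535,-0.078,-0.06],90,0.05]
    - [[-0.0535,-0.078,-0.06],90,0.05]

```text
time_s: 8.4
position: [0.6309, -0.1386, 0.0794]
tool_rot: [[-0.291, 0.957, 0.001], [0.957, 0.291, 0.0], [-0.0, 0.001, -1.0]]
ft_force: [-0.7, -0.3, 0.4]
grip_width: 0.0498
gripper_force: 0.0
```

```bash
python3 snap.py w5; python3 snap.py t5 top
python3 - <<'E'
from h import *
from rig import env
O=np.array([.5605,-.0807]);R=rot(np.deg2rad(17.0))
print(np.round(np.array(env.observe()["tool_rot"]),3).tolist())
for f in ("w5","t5"):
    d=dict(np.load(f+".npz")); W=world(d); L=np.concatenate([(W[...,:2]-O)@R*1000,W[...,2:]*1000],-1)
    m=(abs(L[...,2]-64.5)<3)&(L[...,0]>-20)&(L[...,0]<100)&(L[...,1]>-90)&(L[...,1]<118)&(d["img"].mean(2)>120)
    p=L[m]; print(f,m.sum(),np.percentile(p,[.5,99.5],axis=0).round(1).tolist() if m.sum() else 0)
E
```

```text
8.45 fixture tcp [ 50.3 -75.9] 0.0794 F fixture [0.  0.2] 0.16886677497336008
8.5 fixture tcp [ 50.2 -76. ] 0.0795 F fixture [1.1 0.3] -0.12112588361345104
[[-0.294, 0.956, 0.001], [0.956, 0.294, 0.0], [-0.0, 0.001, -1.0]]
w5 33915 [[5.4, -48.4, 62.1], [94.1, 39.3, 67.4]]
t5 251 [[26.7, 6.0, 61.5], [99.2, 110.2, 67.4]]
```

View pics/w5.png

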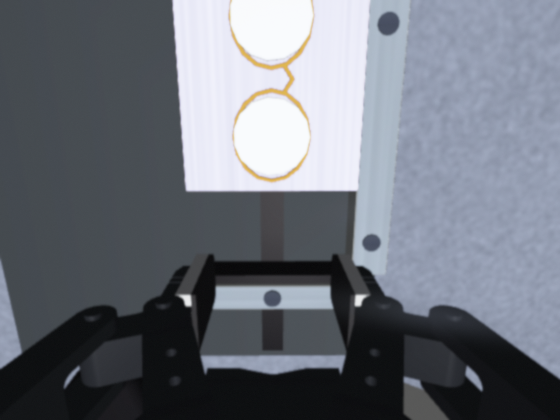

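The carrier is flush on the fence (x 5–94), with its free face at y ≈ −48.5. The fingers are centred in the gap in front of the jaw. Now I'll descend and push +y.

Request:
drive_tool:
  series:
    - [[0,0,0.03],0,0.05]
    - [[0,0,0.05],0,0.05]
    - [[0,0,0.057],0,0.05]
    - [[0,0,0.058],0,0.05]
    - [[0.008,0,0.058],0,0.05]
    - [[0.014,0,0.058],0,0.05]
    - [[0.02,0,0.058],0,0.05]
    - [[0.026,0,0.058],0,0.05]
    - [[0.032,0,0.058],0,0.05]
    - [[0.038,0,0.058],0,0.05]
    - [[0.044,0,0.058],0,0.05]
    - [[0.05,0,0.058],0,0.05]
    - [[0.056,0,0.058],0,0.05]
    - [[0.062,0,0.058],0,0.05]
    - [[0.067,0,0.058],0,0.05]
    - [[0.071,0,0.058],0,0.05]
    - [[0.073,0,0.058],0,0.05]
    - [[0.074,0,0.058],0,0.05]

```text
time_s: 10.3
position: [0.6093, -0.0685, 0.0226]
tool_rot: [[-0.292, 0.956, 0.002], [0.956, 0.292, -0.002], [-0.003, 0.002, -1.0]]
ft_force: [-0.9, -6.6, 3.1]
grip_width: 0.0501
gripper_force: 3.0
```

```bash
python3 snap.py w6
```

```text
10.35 fixture tcp [50.2 -2.5] 0.0226 F fixture [-1.1 -5.1] 2.9719333193050934
```

Request:
drive_tool:
  series:
    - [[0.001,0,0],0,0.05]
    - [[0.002,0,0],0,0.05]
    - [[0.003,0,0],0,0.05]
    - [[0.004,0,0],0,0.05]
    - [[0.004,0,0],0,0.05]

```text
time_s: 10.85
position: [0.6086, -0.0659, 0.0226]
tool_rot: [[-0.292, 0.956, 0.003], [0.956, 0.292, -0.004], [-0.005, 0.002, -1.0]]
ft_force: [1.9, -10.2, 1.9]
grip_width: 0.0497
gripper_force: 5.3
```

Request:
drive_tool:
  series:
    - [[0.001,0,0],0,0.05]
    - [[0.002,0,0],0,0.05]
    - [[0.002,0,0],0,0.05]

```text
time_s: 11.15
position: [0.6086, -0.066, 0.0227]
tool_rot: [[-0.292, 0.957, 0.005], [0.956, 0.292, -0.007], [-0.008, 0.002, -1.0]]
ft_force: [3.7, -18.4, 0.2]
grip_width: 0.0497
gripper_force: 9.6
```

```bash
python3 snap.py w7
```

```text
11.2 fixture tcp [50.3  0. ] 0.0227 F fixture [ -2.2 -18.6] -0.30033752817739556
```

View pics/w7.png

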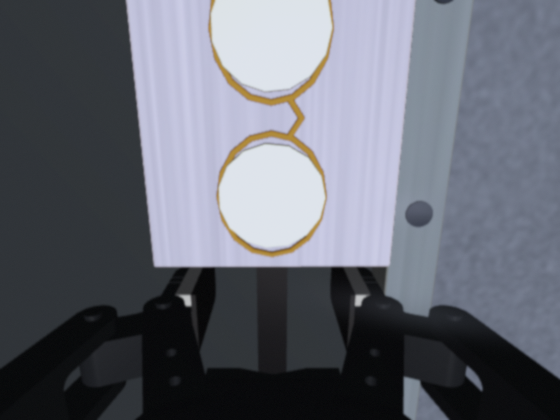

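The carrier is against the stop, with the reaction rising to 18 N and no further motion. Next I'll retreat, rise and move outside the jaw, looking on the way.

Request:
drive_tool:
  series:
    - [[-0.012,0,0],0,0.05]
    - [[-0.015,0,-0.03],0,0.05]
    - [[-0.02,0,-0.07],0,0.05]
    - [[-0.06,-0.003,-0.11],0,0.05]
    - [[-0.1,-0.003,-0.13],0,0.05]
    - [[-0.148,-0.003,-0.13],0,0.05]
    - [[-0.148,-0.003,-0.13],0,0.05]
    - [[-0.148,-0.003,-0.13],0,0.05]

```text
time_s: 12.0
position: [0.6469, -0.2049, 0.1509]
tool_rot: [[-0.29, 0.957, -0.001], [0.957, 0.29, 0.001], [0.002, -0.001, -1.0]]
ft_force: [-0.2, -0.2, 0.2]
grip_width: 0.05
gripper_force: 0.0
```

```bash
python3 snap.py w8
python3 - <<'E'
from h import *
O=np.array([.5605,-.0807]);R=rot(np.deg2rad(17.0))
d=dict(np.load("w8.npz")); W=world(d); L=np.concatenate([(W[...,:2]-O)@R*1000,W[...,2:]*1000],-1); g=d["img"].mean(2)
P=lambda a:project(d,[np.r_[O+R@np.array(a[:2])/1000,a[2]/1000]])[0].round(1).tolist()
print("home corners px",[P((x,y,64)) for x in(5,95) for y in(10,120)])
m=(L[...,2]>62)&(L[...,2]<68)&(g>110)&(L[...,1]>-60)
print(np.percentile(L[m],[.5,99.5],axis=0).round(1).tolist())
j=(L[...,2]>61.5)&(L[...,2]<65)&(L[...,1]<-70)
print("jaw",np.percentile(L[j],[1,99],axis=0).round(1).tolist() if j.any() else None)
E
```

```text
12.05 fixture tcp [  46.6 -143.1] 0.1511 F fixture [-0.5 -0.1] 0.4054352077946906
home corners px [[205.2, -35.2], [194.1, -271.7], [350.7, -35.5], [362.6, -272.0]]
[[108.1, -35.5, 62.1], [108.1, -35.5, 62.1]]
jaw [[1.3, -286.4, 61.6], [282.7, -82.7, 65.0]]
```

View pics/w8.png

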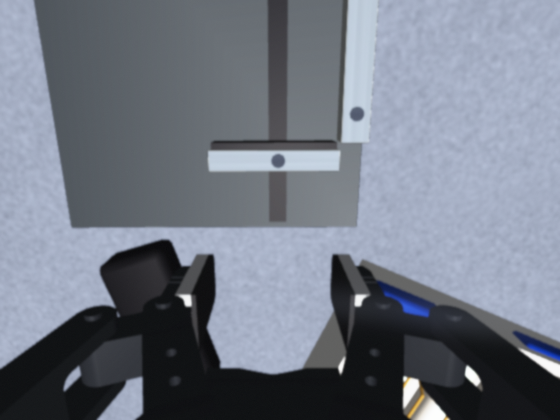

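The jaw lies at rows 150–171. The case corner is at (140,250) and a tray corner at (365,262), so I'll check clearances there before descending.

Run:
```python
from h import *
O=np.array([.5605,-.0807]);R=rot(np.deg2rad(17.0))
d=dict(np.load("w8.npz")); W=world(d); L=np.concatenate([(W[...,:2]-O)@R*1000,W[...,2:]*1000],-1)
for u,v in((270,152),(230,169),(320,169),(165,245),(125,300),(368,266),(340,315),(420,290),(310,365)): print((u,v),L[v,u].round(1))
d=dict(np.load("t5.npz")); W=world(d); L=np.concatenate([(W[...,:2]-O)@R*1000,W[...,2:]*1000],-1)
d=dict(np.load("top0.npz")); W=world(d); L=np.concatenate([(W[...,:2]-O)@R*1000,W[...,2:]*1000],-1)
m=(L[...,0]>-60)&(L[...,0]<150)&(L[...,1]<-168)&(L[...,1]>-230)&(L[...,2]>8)
for x in range(-60,150,20):
  k=m&(abs(L[...,0]-x)<10)
  print(x, L[k][:,1].max().round() if k.any() else None, L[k][:,2].max().round() if k.any() else None)
```

```text
(270, 152) [  44.6 -105.2   63.7]
(230, 169) [  15.9 -117.3   63.4]
(320, 169) [  80.3 -117.3   64.1]
(165, 245) [ -50.1 -193.    19.1]
(125, 300) [ -83.8 -237.6   37.1]
(368, 266) [ 134.7 -216.3   14. ]
(340, 315) [  71.3 -149.6  199.4]
(420, 290) [ 182.2 -237.    21.4]
(310, 365) [  83.6 -323.6   15.7]
-60 -169.0 44.0
-40 -168.0 44.0
-20 -168.0 43.0
0 -168.0 44.0
20 -168.0 44.0
40 -168.0 43.0
60 -168.0 45.0
80 -168.0 43.0
100 -170.0 40.0
120 -215.0 74.0
140 -213.0 75.0
```

Request:
drive_tool:
  series:
    - [[0,0,0.045],0,0.05]
    - [[0,0,0.09],0,0.05]
    - [[0,0,0.118],0,0.05]
    - [[0,0,0.129],0,0.05]
    - [[0,0,0.129],0,0.05]
    - [[0.007,0,0.129],0,0.05]
    - [[0.014,0,0.129],0,0.05]
    - [[0.021,0,0.129],0,0.05]
    - [[0.028,0,0.129],0,0.05]
    - [[0.035,0,0.129],0,0.05]
    - [[0.042,0,0.129],0,0.05]
    - [[0.049,0,0.129],0,0.05]
    - [[0.056,0,0.129],0,0.05]
    - [[0.063,0,0.129],0,0.05]
    - [[0.07,0,0.129],0,0.05]
    - [[0.077,0,0.129],0,0.05]
    - [[0.084,0,0.129],0,0.05]
    - [[0.091,0,0.129],0,0.05]
    - [[0.098,0,0.129],0,0.05]
    - [[0.104,0,0.129],0,0.05]

```text
time_s: 14.05
position: [0.6166, -0.1046, 0.0224]
tool_rot: [[-0.292, 0.957, -0.0], [0.957, 0.292, 0.0], [0.0, -0.0, -1.0]]
ft_force: [-0.6, -2.6, 1.5]
grip_width: 0.05
gripper_force: 1.1
```

```bash
python3 snap.py w9
python3 - <<'E'
from h import *
O=np.array([.5605,-.0807]);R=rot(np.deg2rad(17.0))
d=dict(np.load("w9.npz")); W=world(d); L=np.concatenate([(W[...,:2]-O)@R*1000,W[...,2:]*1000],-1); g=d["img"].mean(2)
m=(L[...,2]>62)&(L[...,2]<66)&(g>110)&(L[...,1]>-5)&(L[...,0]<95.9)
print(np.percentile(L[m],[.5,99.5],axis=0).round(1).tolist())
E
```

```text
14.1 fixture tcp [ 46.7 -38.3] 0.0224 F fixture [0.2 0.3] -0.1536609956117309
[[5.3, 11.1, 62.2], [94.0, 61.5, 66.0]]
```

View pics/w9.png

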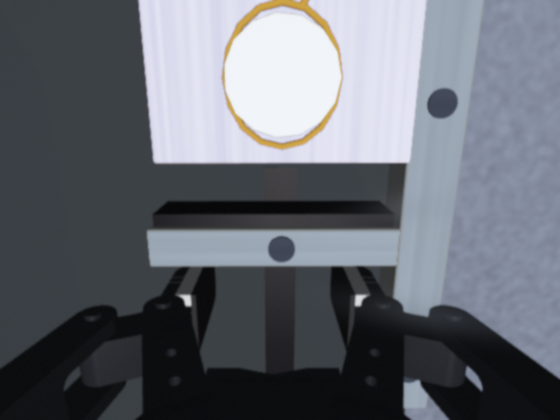

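The jaw is moving square, with about 18 mm left to go. I'll check the carrier's seating against the fence and its yaw before closing.

Run:
```python
from h import *
O=np.array([.5605,-.0807]);R=rot(np.deg2rad(17.0))
for f in("w5","w7","w9"):
    d=dict(np.load(f+".npz")); W=world(d); L=np.concatenate([(W[...,:2]-O)@R*1000,W[...,2:]*1000],-1)
    m=(L[...,2]>62.5)&(L[...,2]<65.5)&(d["img"].mean(2)>110)&(L[...,1]>-60)&(L[...,0]<110)
    p=L[m]; lo=p[:,1].min()
    ys=np.arange(lo+6,lo+56,6); mid=[p[abs(p[:,1]-y)<2] for y in ys]
    l=[q[:,0].min() for q in mid if len(q)]; r=[q[:,0].max() for q in mid if len(q)]; n=len(l)
    h=(L[...,2]>58)&(L[...,2]<61.5)&(L[...,0]>90)&(L[...,0]<118)&(d["img"].mean(2)>90); fe=[L[h&(abs(L[...,1]-y)<2)][:,0] for y in ys]
    print(f,"left",np.round(l,1),"right",np.round(r,1),"fence",[np.percentile(q,2).round(1) for q in fe if len(q)],
     "yaw",[np.rad2deg(np.polyfit(ys[:n],e,1)[0]).round(2) for e in(l,r)], "low edge",lo)
```

```text
w5 left [5.  4.9 4.9 4.8 5.3 5.1 5.1 4.9 4.7] right [94.3 94.5 94.7 94.6 94.7 94.4 94.6 94.6 94.6] fence [np.float64(95.9), np.float64(95.7), np.float64(95.8), np.float64(96.1), np.float64(95.8), np.float64(95.8), np.float64(95.9), np.float64(96.0), np.float64(96.0)] yaw [np.float64(-0.1), np.float64(0.11)] low edge -49.20780774194209
w7 left [4.8 4.9 4.8 4.8 4.9 4.8 4.8 4.9 4.7] right [94.6 94.7 94.4 94.5 94.6 94.7 94.8 94.6 94.6] fence [np.float64(96.1), np.float64(96.1), np.float64(95.9), np.float64(96.1), np.float64(96.3), np.float64(96.2), np.float64(96.1), np.float64(96.2), np.float64(96.2)] yaw [np.float64(-0.09), np.float64(0.1)] low edge 10.724849137689421
w9 left [0.1 0.1 5.  4.8 4.8] right [93.6 93.8 94.7 94.6 94.6] fence [np.float64(95.4), np.float64(95.2), np.float64(95.1), np.float64(95.0), np.float64(95.0), np.float64(95.1), np.float64(96.1), np.float64(96.2), np.float64(96.3)] yaw [np.float64(13.47), np.float64(2.69)] low edge -28.66086213243532
```

The carrier is unchanged from when it was pressed onto the fence: yaw 0 and x edges 4.8/94.6. Closing the jaw now.

Request:
drive_tool:
  series:
    - [[0.006,0,0],0,0.05]
    - [[0.011,0,0],0,0.05]
    - [[0.014,0,0],0,0.05]
    - [[0.016,0,0],0,0.05]
    - [[0.018,0,0],0,0.05]
    - [[0.019,0,0],0,0.05]
    - [[0.02,0,0],0,0.05]
    - [[0.021,0,0],0,0.05]
    - [[0.021,0,0],0,0.05]

```text
time_s: 15.0
position: [0.611, -0.0861, 0.0225]
tool_rot: [[-0.292, 0.957, 0.001], [0.957, 0.292, -0.002], [-0.002, 0.0, -1.0]]
ft_force: [0.1, -6.6, -2.2]
grip_width: 0.0499
gripper_force: 3.1
```

Request:
drive_tool:
  series:
    - [[0.001,0,0],0,0.05]
    - [[0.002,0,0],0,0.05]
    - [[0.003,0,0],0,0.05]
    - [[0.003,0,0],0,0.05]
    - [[0.003,0,0],0,0.05]

```text
time_s: 15.5
position: [0.6111, -0.0861, 0.0226]
tool_rot: [[-0.291, 0.957, 0.003], [0.957, 0.291, -0.006], [-0.007, 0.001, -1.0]]
ft_force: [3.0, -19.1, -4.8]
grip_width: 0.05
gripper_force: 9.3
```

```bash
python3 snap.py w10
```

```text
15.55 fixture tcp [ 46.8 -19.9] 0.0226 F fixture [ -2.8 -18.7] -5.957318221781815
```

The jaw is seated at TCP y −19.9, which is exactly 20 mm from the carrier contact. Now I'll back off, rise and take a last look.

Request:
drive_tool:
  series:
    - [[-0.006,0,0],0,0.05]
    - [[-0.015,0,0],0,0.05]
    - [[-0.02,0,-0.02],0,0.05]
    - [[-0.02,0,-0.06],0,0.05]
    - [[-0.02,0,-0.1],0,0.05]
    - [[-0.02,0,-0.15],0,0.05]
    - [[0,0,-0.19],0,0.05]
    - [[0,0,-0.22],0,0.05]
    - [[0,0,-0.22],0,0.05]
    - [[0,0,-0.22],0,0.05]

```text
time_s: 16.55
position: [0.6099, -0.0821, 0.2424]
tool_rot: [[-0.292, 0.956, 0.0], [0.956, 0.292, 0.0], [0.0, 0.0, -1.0]]
ft_force: [0.1, 0.4, -0.0]
grip_width: 0.0502
gripper_force: 0.0
```

```bash
python3 snap.py w11
python3 - <<'E'
from h import *
O=np.array([.5605,-.0807]);R=rot(np.deg2rad(17.0))
d=dict(np.load("w11.npz")); W=world(d); L=np.concatenate([(W[...,:2]-O)@R*1000,W[...,2:]*1000],-1)
m=(L[...,2]>61.5)&(L[...,2]<66)&(d["img"].mean(2)>110)&(L[...,1]>-20)&(L[...,0]<110)&(L[...,0]>-5)
p=L[m]
for y in range(-8,120,10):
  q=p[abs(p[:,1]-y)<2]; print(y,(q[:,0].min().round(1),q[:,0].max().round(1)) if len(q) else None)
for x in (20,70): 
  q=np.sort(p[abs(p[:,0]-x)<1.5][:,1]); i=np.where(np.diff(q)>2)[0]; print(x,q[0].round(1),q[-1].round(1),[(q[k].round(1),q[k+1].round(1)) for k in i])
E
```

```text
16.6 fixture tcp [ 46.5 -15.7] 0.2414 F fixture [ 0.1 -0.3] -0.15427737740091213
-8 (np.float64(0.2), np.float64(93.6))
2 (np.float64(0.7), np.float64(93.3))
12 (np.float64(5.0), np.float64(94.9))
22 (np.float64(5.2), np.float64(109.1))
32 (np.float64(5.7), np.float64(109.4))
42 (np.float64(5.0), np.float64(107.0))
52 (np.float64(5.3), np.float64(99.2))
62 (np.float64(5.0), np.float64(94.8))
72 (np.float64(5.2), np.float64(103.9))
82 (np.float64(5.4), np.float64(107.0))
92 (np.float64(5.0), np.float64(94.6))
102 (np.float64(5.3), np.float64(106.9))
112 (np.float64(4.8), np.float64(109.1))
20 -9.4 126.1 [(np.float64(5.3), np.float64(10.1)), (np.float64(120.3), np.float64(125.3))]
70 -9.3 130.0 [(np.float64(5.5), np.float64(11.2)), (np.float64(120.4), np.float64(124.5)), (np.float64(124.5), np.float64(130.0))]
```

View pics/w11.png

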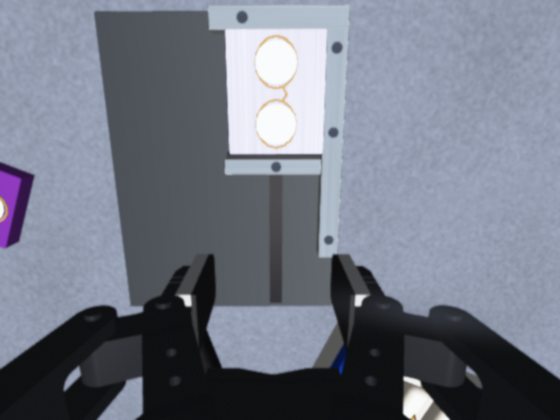

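The carrier sits in the corner, flush at the fence (column 327) and the stop (row 28). The jaw's steel plus its 5 mm facing meets the carrier's free side. Handing in.

```bash
python3 -c "
from rig import env
print(env.close_job())"
```

```text
the job is handed in; nothing more can be done
None
```

The job is handed in at about 17 s: the carrier sits square in the corner, flush against the fence and the end stop, the jaw is closed against its free side with no visible gap, and the jar, case and wrench were not touched.

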